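Free the salted-in hinge pin of a sampler block

ROBOT

A 6-joint arm with a two-finger parallel gripper is mounted at the origin on the work surface. World frame = base frame: x ahead of the robot, y to its left, z up, the work surface at z = 0. Lengths are in mm, angles in rad, forces in N, time in s.
With the tool pointing down it reaches from about 275 to 750 mm from the base axis. Payload 10.2 kg.
Tool frame: the origin (TCP) lies midway between the tips of the shut fingers; the grasp point (between the pads) lies 19 mm behind it; z points along the fingers, y is the line along which they close (so a half turn about z gives the same grasp; the last joint's range is limited). The gripper opens to 85 mm and grips with 20 to 120 N. Pads are 22 mm wide; open, the fingers measure 114 mm over their backs; the gripper's body (76 mm by 85 mm) begins 54 mm behind the grasp point. The pads swing forward as they close: fully open they stand 13 mm farther back than shut.
Start: joints at [-1.402, 0.313, 1.498, -0, 1.331, -0.223], TCP at [200.461, -485.228, 231.294] pointing down, gripper open.
Joint ranges: [-2.94, 2.94], [-0.97, 2.17], [0.19, 2.56], [-1.23, 4.37], [0.02, 3.11], [-2.88, 2.88]. Speed limits (rad/s): [2.39, 2.39, 3.01, 3.14, 3.14, 3.14].

INTERFACE

Orientations are given as a unit quaternion [w, x, y, z].
In Python, from rig import sense, capture, finish_job, find_in, place_of gives the robot as it stands. The module is installed in compiled form; this text tells all that it offers.
- The arm moves only by the shell command python3 -m jog 'ROWS' [FORCE]. ROWS is JSON, a list of rows, each an object of numbers: "tx", "ty", "tz": the shift along the tool's x, y, z in mm; "ax", "ay", "az": the turn, a rotation vector about the tool's x, y, z in rad; "jaw": the closure, from -1 (fully open) to 1 (shut), so that 0 is half open. In form: [{"tx": .., "ty": .., "tz": .., "ax": .., "ay": .., "az": .., "jaw": ..}, ...]. A call has 1 to 5 rows; each row shifts and turns the commanded pose from where the row before left it, along the tool's axes as they then stand; what a row does not reach is not made up. A row lasts 1/8 s, in which the tool goes at most 62.5 mm and 10.7 degrees, less where a joint would pass 70% of its speed; a pose out of reach is approached as far as the arm can. A call with a gripper value outside its range is refused whole. The fingers move at their own pace and stop on an object; FORCE is the grip in N (left out, the last holds). Time passes only in rows, so rows that do not move let the fingers close. It gives the time, the measured TCP pose, the force, the opening and the grip force at its end, in the units of the state.
- sense(): the state, without advancing time (a new reading comes with each control period).
- capture(name): name is "scene" or "top"; returns a dict with "color" (480x640x3 uint8, red, green, blue), "depth" (480x640 float32, mm along the optical axis (not along the pixel's ray), 0 where there is no reading), "fx", "fy", "cx", "cy" (pixels), "k1" (the pictures are not rectified: a ray, as slopes to the right and down, at radius r is drawn at 1 + k1 r^2 times it, then the intrinsics apply), "camera_from_world" (4x4, takes a point from world to camera coordinates). Camera axes: x right, y up, looking along -z (the intrinsics and any distortion apply to the point x, -y, -z); pixel columns grow to the right and rows downward; lengths in mm; the calibration is good to about 2 mm. A picture is of the moment at which its call begins.
- finish_job(): hands the job in; it is judged then, once.
Trained networks look in the newest picture that a camera, given by its name, has taken for a name from the list of things; names that differ only in an ending like _2 or _b are one class to them, and where a whole thing is asked for, a point or a joint stands for the part that bears it (a point fixed in the world has none). Each returns a list of dicts, best first, with "conf" (0 to 1); they miss things now and then, are a little off and sometimes report something else, mostly with a low value. They report only what shows in the picture. A call takes as long as a camera call. They do not tell look-alikes from the thing itself.
- find_in(query, camera): "centre" ([column, row] in pixels, amid what is visible of it).
- place_of(query, camera): "centre" ([column, row] in pixels: a listed point, or the origin of a listed thing).
The state is a dict: "time_s": time; "joints": joint angles; "dq": joint speeds; "tau": joint torques, N m; "eef_pos": TCP position; "ee_rot": TCP orientation; "force": force on the tool from outside, world axes, zero at the start; "wrist_torque": the same for the moment, N m; "grip_width": opening from 0.0 (shut) to 1.0 (fully open); "grip_force": force on a finger pad.
Only numpy, scipy, OpenCV 4.12 (cv2) and the standard library are available. Lean on these libraries where they do the work, as an engineer would, in place of code of your own. Each camera call takes 0.05 s, during which the arm holds its last target. There are 200 camera calls.

TASK

The hinge pin of the analyser's sampler block is seized with dried salt. Take the drip cover off the block and stand it upright on the bare bench, then work the pin out by its T handle, twisting back and forth while pulling gently, because a straight pull only yanks the block up off its stand. Put the pin in the steel tray without dropping it from a height, leave the block seated on its stand, and do not disturb the tube rack, reagent bottle or vial.

Things in the scene. Friction and masses are not known exactly. Their poses are not given: they have to be found in the camera images.
- stand: Fixed aluminium plate 130 x 120 x 12 mm (x, y, z) with two short posts. Origin at the centre of its underside, on the bench; z up; its x axis points to the side where the steel probe arm sticks out. The sampler block sits on it, centred.
- block (a joint): How far the white sampler block (90 x 70 x 46 mm, its top 58 mm above the bench) has been lifted off the stand, in m: 0 seated. It slides straight up the posts and cannot turn; only its weight and the snug posts hold it, an upward pull of about 12 N lifts it, and it sinks back when let go.
- bore (a point): Centre of the mouth of the bore in the block's top face (z up). The bore is vertical, blind, 30 mm deep, and the pin stands on its bottom at the start. The pin is seized over the first 20 mm of its rise: 20 to 35 N of rubbing against its motion, along or round, so a straight pull lifts the block; while it turns (say 1.2 rad each way) it can rise about 2.5 mm a turn with a pull well under 12 N. Loose from there on.
- pin: Steel hinge pin, 0.13 kg: round shank 16 mm thick, 50 mm long, with a T handle bar on top, 48 mm long (along the pin's x) x 12 mm thick (y) x 18 mm tall. Total length 68 mm. Origin at the centre of the shank's lower end, z along the shank towards the handle. At the start 30 mm of it is in the bore, so the handle bar is 20 to 38 mm above the block's top, under the cover.
- pin_middle (a point): Point on the pin's axis 40 mm above its lower end (z along the pin).
- pin_handle (a point): Centre of the pin's T handle bar, 59 mm above its lower end.
- cover: Grey plastic drip cover, 0.11 kg: a hood 66 x 66 x 48 mm, open below, walls 3 mm, with a grip ridge on top 42 mm long (along its x) x 14 mm thick (y) x 32 mm tall, total 80 mm. Origin at the centre of its open underside, z up. At the start it stands loose on the block's top over the pin's handle; lift it at least 45 mm straight up to clear the handle.
- cover_grip (a point): Centre of the cover's grip ridge, 64 mm above its underside.
- tray: Fixed open steel tray 170 x 150 mm (x, y), rim 28 mm high, walls and floor 4 mm. Origin at the centre of its underside on the bench.
- rack: White tube rack 90 x 150 mm (x, y), 60 mm high, 86 mm to the tops of its tubes' caps. Bystander. Origin at the centre of its underside.
- reagent: White reagent bottle 60 mm wide, 130 mm tall. Bystander. Origin at the centre of its underside.
- vial: Small amber jar 38 mm wide, 55 mm tall. Bystander. Origin at the centre of its underside.
Mind the look-alikes: they are no part of the job. Of the things like the cover, leave any that is pink or turquoise; of the rest the larger one is meant.

How it is judged:
By the outcome, as a careful person would: the job done as asked, in the order asked, and still so for the second after the job is handed in, with the robot touching nothing.
It also fails if it takes over 72 s, if anything falls off the work surface, if the arm or the gripper's body presses on something with over 40 N, if the wrist force passes 120 N, or if a joint passes its speed limit or range.

## Working session

There is one attempt and no reset: what is moved stays moved. The work goes in short steps, Python scripts to look and compute and a shell command to move; the robot and the scene stay as the last step left them, time stands still between calls to the robot, and variables do not carry over. Pictures are saved under pics/ and viewed, at most 10 in all, crops included, and the job is handed in when it is done.

```bash
mkdir -p pics; cat > h.py <<'E'
import numpy as np, cv2, pickle
from rig import sense, capture, find_in, place_of
def ray(c,px):
    x=(px[0]-c['cx'])/c['fx']; y=(px[1]-c['cy'])/c['fy']
    u=np.array([x,y])
    for _ in range(20):
        u=np.array([x,y])/(1+c['k1']*(u@u))
    return np.array([u[0],-u[1],-1.0])
def pt(c,px,d):
    M=np.linalg.inv(np.array(c['camera_from_world'])); return (M@np.append(ray(c,px)*d,1))[:3]
def at_z(c,px,z):
    M=np.linalg.inv(np.array(c['camera_from_world'])); o=M[:3,3]; r=M[:3,:3]@ray(c,px)
    return o+r*(z-o[2])/r[2]
def cloud(c):
    d=np.asarray(c['depth']); vv,uu=np.mgrid[0:480,0:640]
    x=(uu-c['cx'])/c['fx']; y=(vv-c['cy'])/c['fy']; a,b=x.copy(),y.copy()
    for _ in range(15):
        s=1+c['k1']*(a*a+b*b); a,b=x/s,y/s
    P=np.stack([a*d,-b*d,-d,np.ones_like(d)],-1)
    return (P@np.linalg.inv(np.array(c['camera_from_world'])).T)[...,:3]
def save(c,n): cv2.imwrite('pics/'+n,c['color'][...,::-1])
E
python3 - <<'E'
from h import *
for n in ['scene','top']:
    c=capture(n); save(c,n+'0.png'); pickle.dump(c,open(n+'0.pkl','wb'))
    print(n,np.linalg.inv(c['camera_from_world'])[:3,3].round(), c['fx'],c['k1'])
    P=cloud(c)
    for q in ['cover','cover_grip','stand','block','tray','rack','reagent','vial','bore']:
        for f in (find_in,place_of):
            for r in f(q,n)[:4]:
                if r['conf']<.2: continue
                u,v=[int(round(t)) for t in r['centre']]
                print(q,f.__name__[:5],round(r['conf'],2),(u,v),P[min(v,479),min(u,639)].round(), c['depth'][min(v,479),min(u,639)].round())
s=sense(); print(s)
E
```

```text
scene [1340. -276. 1158.] 616.0983408063627 0.012636387319731308
cover call 0.88 (242, 274) [ 606. -199.   33.] 1331.0
cover call 0.78 (338, 302) [749. -31.  49.] 1273.0
cover call 0.67 (376, 235) [607. 114.  34.] 1392.0
cover call 0.65 (314, 224) [592. -28. 119.] 1304.0
cover call 0.96 (342, 310) [770. -30.  50.] 1261.0
cover call 0.73 (375, 243) [618. 108.  20.] 1396.0
cover call 0.68 (245, 275) [ 612. -194.   36.] 1327.0
cover call 0.62 (312, 231) [600. -36. 108.] 1307.0
cover_grip call 0.97 (380, 237) [615. 120.  33.] 1390.0
cover_grip call 0.78 (315, 223) [593. -26. 123.] 1300.0
cover_grip call 0.6 (244, 269) [ 604. -192.   47.] 1323.0
cover_grip call 0.56 (337, 301) [745. -32.  46.] 1277.0
cover_grip call 0.82 (244, 263) [ 594. -189.   54.] 1323.0
cover_grip call 0.81 (338, 291) [740. -29.  78.] 1255.0
cover_grip call 0.78 (378, 227) [602. 119.  56.] 1378.0
cover_grip call 0.76 (313, 212) [573. -24. 135.] 1301.0
stand call 0.64 (312, 254) [614. -41.  43.] 1350.0
stand call 0.72 (311, 250) [611. -43.  55.] 1342.0
block call 0.59 (316, 249) [615. -32.  60.] 1338.0
block call 0.4 (436, 177) [470. 335.   1.] 1538.0Traceback (most recent call last):
  File "<stdin>", line 8, in <module>
ValueError: it knows: bore, cover, cover_grip, pin, pin_handle, pin_middle, rack, reagent, stand, tray, vial
```

```bash
python3 - <<'E'
from h import *
for n in ['scene','top']:
    c=capture(n); save(c,n+'0.png'); pickle.dump(c,open(n+'0.pkl','wb'))
    P=cloud(c); print(n,np.linalg.inv(c['camera_from_world'])[:3,3].round())
    for q in ['cover_grip','stand','tray','rack','reagent','vial']:
        for r in place_of(q,n)[:4]:
                if r['conf']<.25: continue
                u,v=[int(round(t)) for t in r['centre']]; u=min(u,639);v=min(v,479)
                print(q,round(r['conf'],2),(u,v),P[v,u].round())
s=sense(); print(s['time_s'],s['ee_rot'],s['force'],s['grip_width'])
E
```

```text
scene [1340. -276. 1158.]
cover_grip 0.98 (242, 265) [ 597. -194.   53.]
cover_grip 0.91 (316, 213) [579. -19. 138.]
cover_grip 0.84 (381, 228) [610. 122.  61.]
stand 0.62 (311, 249) [609. -42.  56.]
tray 0.72 (435, 183) [487. 324.   1.]
tray 0.48 (312, 214) [577. -27. 134.]
reagent 0.95 (225, 339) [ 767. -272.   75.]
reagent 0.4 (316, 214) [580. -20. 136.]
vial 0.61 (459, 270) [749. 252.  25.]
top [ 470.  -17. 1213.]
cover_grip 0.77 (387, 243) [ 591. -191.   55.]
cover_grip 0.65 (319, 246) [577. -27. 138.]
cover_grip 0.65 (317, 183) [732. -24.  82.]
cover_grip 0.27 (318, 254) [559. -25. 140.]
stand 0.93 (316, 250) [568. -21. 139.]
tray 0.87 (174, 291) [480. 333.   2.]
rack 0.58 (444, 289) [ 480. -324.   60.]
reagent 0.88 (412, 192) [ 712. -252.   72.]
vial 0.74 (206, 194) [722. 255.  16.]
1.1 [ 1.02546576e-05  9.80876541e-01  1.94630961e-01 -1.76391459e-06] [ 0.61553732 -0.52273139 -0.52337604] 0.9980231204251703
```

View pics/scene0.png

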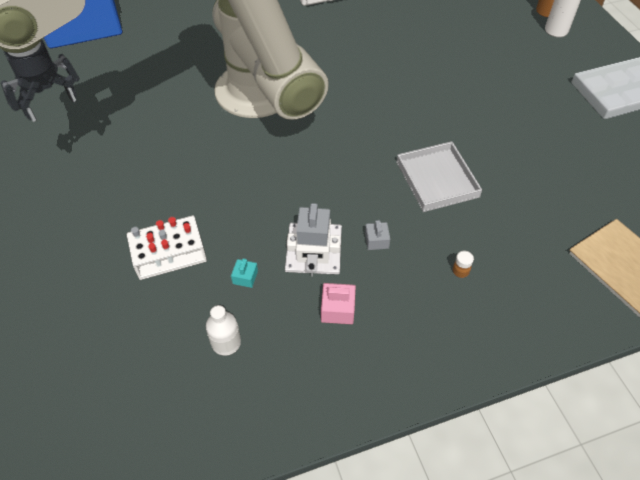

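View pics/top0.png

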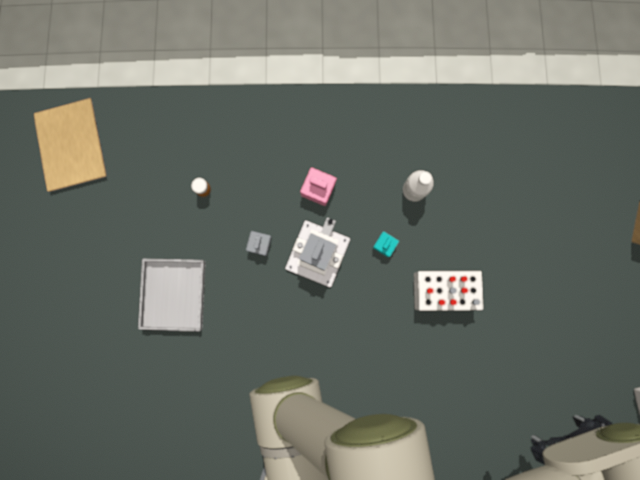

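Four cover-like things in the scene picture: turquoise (243,272), pink (338,302), small grey (378,236) and large grey on the block (313,225). The last fits, because it is grey, the larger of the two greys, and stands on the block. The tray is at (438,176), the rack at (166,246), the bottle at (223,332) and the vial at (463,264). I'll confirm the cover in one crop and measure its ridge.

```bash
python3 - <<'E'
from h import *
cs={n:pickle.load(open(n+'0.pkl','rb')) for n in ['scene','top']}
a=cs['scene']['color'][170:320,220:420]; b=cs['top']['color'][170:320,220:420]
cv2.imwrite('pics/crop.png',cv2.resize(np.hstack([a,b]),(800,300),interpolation=cv2.INTER_CUBIC)[...,::-1])
for n in cs:
    P=cloud(cs[n]).reshape(-1,3)
    m=(abs(P[:,0]-575)<60)&(abs(P[:,1]+26)<60)
    for lo,hi in ((125,150),(98,112),(52,64),(5,20)):
        Q=P[m&(P[:,2]>lo)&(P[:,2]<hi)]
        if len(Q)<4: continue
        r=cv2.minAreaRect(Q[:,:2].astype(np.float32)); print(n,lo,len(Q),np.median(Q,0).round(1),[np.round(t,1) for t in r])
for n in cs:
    P=cloud(cs[n]).reshape(-1,3)
    for nm,x,y,w,zl in (('tray',480,333,110,15),('vial',735,255,40,20),('small',605,120,45,15),('pink',735,-28,45,20)):
        Q=P[(abs(P[:,0]-x)<w)&(abs(P[:,1]-y)<w)&(P[:,2]>zl)&(P[:,2]<100)]
        r=cv2.minAreaRect(Q[:,:2].astype(np.float32)); print(n,nm,len(Q),Q[:,2].max().round(),[np.round(t,1) for t in r])
# triangulate the grip
pa,pb=(314,213),(318,247)
o=[];d=[]
for c,p in ((cs['scene'],pa),(cs['top'],pb)):
    M=np.linalg.inv(c['camera_from_world']); o.append(M[:3,3]); r=M[:3,:3]@ray(c,p); d.append(r/np.linalg.norm(r))
t=np.linalg.lstsq(np.stack([d[0],-d[1]],1),o[1]-o[0],rcond=None)[0]
print('tri',o[0]+t[0]*d[0],o[1]+t[1]*d[1])
E
```

```text
scene 125 127 [575.  -24.5 135.9] [array([572. , -22.9]), array([14., 45.]), np.float64(65.9)]
scene 98 679 [577.7 -26.5 104.7] [array([572.4, -23.1]), array([66.3, 72.5]), np.float64(65.1)]
scene 52 300 [606.5 -35.8  57.1] [array([574.7, -23.8]), array([69.9, 97.1]), np.float64(67.5)]
scene 5 524 [610.8 -50.5  11.2] [array([576. , -25.4]), array([119.9, 118.9]), np.float64(86.9)]
top 125 120 [567.7 -22.9 137.3] [array([568.5, -23.1]), array([14. , 41.5]), np.float64(66.0)]
top 98 709 [568.2 -22.9 105.4] [array([568.9, -23.1]), array([65.9, 66.6]), np.float64(65.4)]
top 52 248 [546.7 -25.4  57.5] [array([571.3, -23.8]), array([69.7, 89.9]), np.float64(67.7)]
top 5 647 [567.3 -15.7  11.2] [array([574.7, -26. ]), array([119.6, 119.7]), np.float64(89.7)]
scene tray 803 33.0 [array([476.9, 335.3]), array([153.5, 177.4]), np.float64(88.1)]
scene vial 327 61.0 [array([741.5, 264.5]), array([37.8, 36.5]), np.float64(70.7)]
scene small 497 62.0 [array([599.1, 121.1]), array([49. , 54.8]), np.float64(76.3)]
scene pink 1047 83.0 [array([739.6, -26.4]), array([65.8, 71.5]), np.float64(66.4)]
top tray 625 33.0 [array([472. , 334.3]), array([152.1, 169.7]), np.float64(88.3)]
top vial 223 61.0 [array([736. , 263.7]), array([34.2, 35.5]), np.float64(78.6)]
top small 411 63.0 [array([596.3, 121.1]), array([48.6, 48.8]), np.float64(75.8)]
top pink 779 84.0 [array([736.5, -25.9]), array([66.5, 67.3]), np.float64(66.5)]
tri [575.48098556 -22.52286947 134.31878011] [574.67595444 -25.18646304 134.26032819]
```

View pics/crop.png

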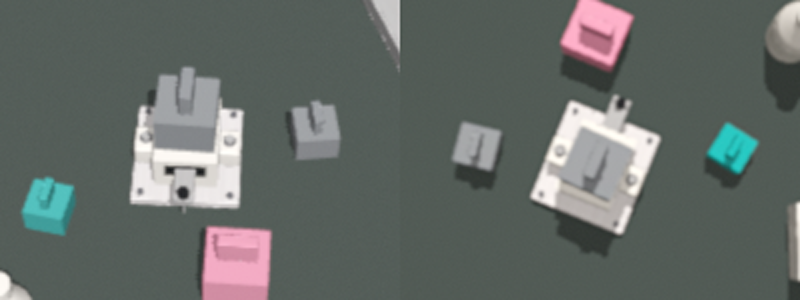

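The crop confirms it: the large grey hood with its ridge sits on the white block at (185,105) and (597,160), and the small grey one stands apart at (316,130). Next I plan the move over the ridge at (570.5, -23), with yaw -24°.

```bash
cat >> h.py <<'E'
def yaw(s=None):
    w,x,y,z=(s or sense())['ee_rot']; return np.arctan2(2*(x*y+w*z),1-2*(y*y+z*z))
def plan(x,y,z,yw=None,step=55,turn=0.18):
    s=sense(); p=np.array(s['eef_pos']); a=yaw(s); yw=a if yw is None else yw
    d=np.array([x,y,z])-p; D=-((yw-a+np.pi)%(2*np.pi)-np.pi)
    nt=max(1,int(np.ceil(abs(D)/turn))) if abs(D)>.003 else 0; n=max(int(np.ceil(np.linalg.norm(d)/step)),nt,1)
    for i in range(n):
        v=d/n; r=dict(tx=v[0]*np.cos(a)+v[1]*np.sin(a),ty=v[0]*np.sin(a)-v[1]*np.cos(a),tz=-v[2])
        if i<nt: r['az']=D/nt; a-=D/nt
        print({k:round(float(t),3 if k=='az' else 1) for k,t in r.items()})
def st():
    s=sense(); print(round(s['time_s'],2),np.round(s['eef_pos'],1),'yaw',round(float(yaw(s)),3),'q6',round(s['joints'][5],2),'F',np.round(s['force'],1),'T',np.round(s['wrist_torque'],2),'w',round(s['grip_width'],3),'gf',np.round(s['grip_force'],1))
E
python3 - <<'E'
from h import *
plan(570.5,-23,175,np.radians(-24))
E
```

```text
{'tx': 47.1, 'ty': -26.0, 'tz': 5.1, 'az': 0.162}
{'tx': 42.3, 'ty': -33.3, 'tz': 5.1, 'az': 0.162}
{'tx': 36.4, 'ty': -39.7, 'tz': 5.1, 'az': 0.162}
{'tx': 29.5, 'ty': -45.0, 'tz': 5.1, 'az': 0.162}
{'tx': 21.9, 'ty': -49.2, 'tz': 5.1, 'az': 0.162}
{'tx': 13.6, 'ty': -52.1, 'tz': 5.1}
{'tx': 13.6, 'ty': -52.1, 'tz': 5.1}
{'tx': 13.6, 'ty': -52.1, 'tz': 5.1}
{'tx': 13.6, 'ty': -52.1, 'tz': 5.1}
{'tx': 13.6, 'ty': -52.1, 'tz': 5.1}
{'tx': 13.6, 'ty': -52.1, 'tz': 5.1}
```

```bash
python3 -m jog '[{"tx":47,"ty":-26,"tz":5,"az":0.162},{"tx":42,"ty":-33,"tz":5,"az":0.162},{"tx":36,"ty":-40,"tz":5,"az":0.162},{"tx":30,"ty":-45,"tz":5,"az":0.162},{"tx":22,"ty":-49,"tz":5,"az":0.162}]'
python3 -m jog '[{"tx":14,"ty":-52,"tz":5},{"tx":14,"ty":-52,"tz":5},{"tx":14,"ty":-52,"tz":5},{"tx":14,"ty":-52,"tz":5},{"tx":14,"ty":-52,"tz":5}]'
python3 -c "
from h import *
st();plan(570.5,-23,175,np.radians(-24))"
```

```text
1.1 [ 200.4 -485.2  231.3] yaw 0.392 q6 -0.22 F [ 0.6 -0.5 -0.5] T [0.03 0.01 0.03] w 0.998 gf 0.0
{'tx': 47.1, 'ty': -26.0, 'tz': 5.1, 'az': 0.162}
{'tx': 42.3, 'ty': -33.3, 'tz': 5.1, 'az': 0.162}
{'tx': 36.4, 'ty': -39.7, 'tz': 5.1, 'az': 0.162}
{'tx': 29.5, 'ty': -45.0, 'tz': 5.1, 'az': 0.162}
{'tx': 21.9, 'ty': -49.2, 'tz': 5.1, 'az': 0.162}
{'tx': 13.6, 'ty': -52.1, 'tz': 5.1}
{'tx': 13.6, 'ty': -52.1, 'tz': 5.1}
{'tx': 13.6, 'ty': -52.1, 'tz': 5.1}
{'tx': 13.6, 'ty': -52.1, 'tz': 5.1}
{'tx': 13.6, 'ty': -52.1, 'tz': 5.1}
{'tx': 13.6, 'ty': -52.1, 'tz': 5.1}schema error: expected keys tx, ty, tz, ax, ay, az, jaw
schema error: expected keys tx, ty, tz, ax, ay, az, jaw
```

```bash
python3 -m jog '[{"tx":47,"ty":-26,"tz":5,"ax":0,"ay":0,"az":0.162,"jaw":-1},{"tx":42,"ty":-33,"tz":5,"ax":0,"ay":0,"az":0.162,"jaw":-1},{"tx":36,"ty":-40,"tz":5,"ax":0,"ay":0,"az":0.162,"jaw":-1},{"tx":30,"ty":-45,"tz":5,"ax":0,"ay":0,"az":0.162,"jaw":-1},{"tx":22,"ty":-49,"tz":5,"ax":0,"ay":0,"az":0.162,"jaw":-1}]'
python3 -m jog '[{"tx":14,"ty":-52,"tz":5,"ax":0,"ay":0,"az":0,"jaw":-1},{"tx":14,"ty":-52,"tz":5,"ax":0,"ay":0,"az":0,"jaw":-1},{"tx":14,"ty":-52,"tz":5,"ax":0,"ay":0,"az":0,"jaw":-1},{"tx":14,"ty":-52,"tz":5,"ax":0,"ay":0,"az":0,"jaw":-1}]'
python3 -c "
from h import *
st();plan(570.5,-23,175,np.radians(-24))"
```

```text
time_s: 1.72
eef_pos: [368.9, -274.5, 206.4]
ee_rot: [0.0, 0.978, -0.209, 0.0]
force: [0.7, -0.9, 0.6]
grip_width: 0.999
grip_force: 0.0
time_s: 2.22
eef_pos: [504.4, -106.8, 186.3]
ee_rot: [0.0, 0.978, -0.207, 0.0]
force: [0.6, -0.3, 0.7]
grip_width: 0.997
grip_force: 0.0
2.23 [ 504.4 -106.8  186.3] yaw -0.416 q6 1.55 F [ 0.6 -0.3  0.7] T [-0.01 -0.02 -0.  ] w 0.997 gf 0.0
{'tx': 13.3, 'ty': -51.7, 'tz': 5.7}
{'tx': 13.3, 'ty': -51.7, 'tz': 5.7}
```

```bash
python3 -m jog '[{"tx":13,"ty":-52,"tz":5,"ax":0,"ay":0,"az":0,"jaw":-0.2},{"tx":13,"ty":-52,"tz":5,"ax":0,"ay":0,"az":0,"jaw":-0.2},{"tx":0,"ty":0,"tz":0,"ax":0,"ay":0,"az":0,"jaw":-0.2}]'
python3 -c "
from h import *
st();plan(570.5,-23,112,np.radians(-24));c=capture('scene');save(c,'s1.png');cv2.imwrite('pics/s1.png',cv2.resize(c['color'][120:320,200:440],None,fx=2.5,fy=2.5)[...,::-1])"
```

```text
time_s: 2.6
eef_pos: [570.1, -21.0, 175.5]
ee_rot: [-0.0, 0.979, -0.205, -0.0]
force: [-0.4, -0.5, -0.1]
grip_width: 0.596
grip_force: 0.0
2.6 [570.1 -21.  175.5] yaw -0.412 q6 1.74 F [-0.4 -0.5 -0.1] T [-0.05  0.03 -0.01] w 0.596 gf 0.0
{'tx': 0.6, 'ty': 0.8, 'tz': 31.8, 'az': 0.007}
{'tx': 0.6, 'ty': 0.8, 'tz': 31.8}
```

View pics/s1.png

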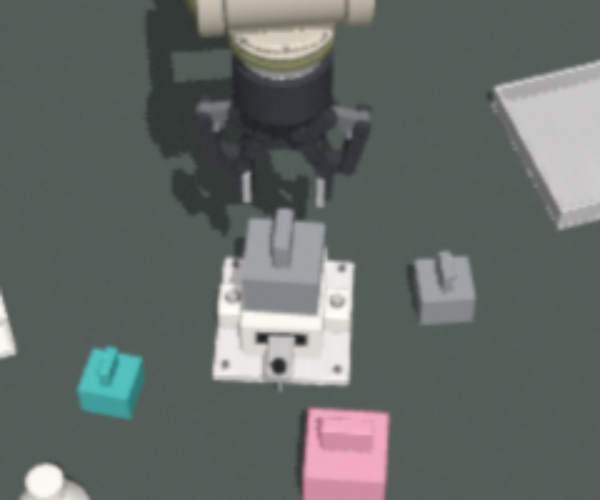

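The open fingers at (247,186) and (320,190) straddle the ridge at (284,235). I'll go down and grip.

```bash
python3 -m jog '[{"tx":0.6,"ty":1,"tz":32,"ax":0,"ay":0,"az":0.007,"jaw":-0.2},{"tx":0.6,"ty":1,"tz":31,"ax":0,"ay":0,"az":0,"jaw":-0.2},{"tx":0,"ty":0,"tz":0,"ax":0,"ay":0,"az":0,"jaw":1},{"tx":0,"ty":0,"tz":0,"ax":0,"ay":0,"az":0,"jaw":1},{"tx":0,"ty":0,"tz":0,"ax":0,"ay":0,"az":0,"jaw":1}]' 45
python3 -m jog '[{"tx":0,"ty":0,"tz":0,"ax":0,"ay":0,"az":0,"jaw":1},{"tx":0,"ty":0,"tz":-5,"ax":0,"ay":0,"az":0,"jaw":1}]'
python3 -c "
from h import *
st()"
```

```text
time_s: 3.28
eef_pos: [570.0, -26.4, 114.8]
ee_rot: [0.0, 0.978, -0.21, 0.001]
force: [0.9, 0.3, 1.3]
grip_width: 0.157
grip_force: 47.0
time_s: 3.52
eef_pos: [569.3, -25.9, 118.5]
ee_rot: [-0.0, 0.978, -0.21, -0.0]
force: [0.3, -0.1, -2.4]
grip_width: 0.147
grip_force: 46.5
3.52 [569.3 -25.9 118.5] yaw -0.423 q6 1.74 F [ 0.3 -0.1 -2.4] T [-0.   -0.01 -0.  ] w 0.147 gf 46.5
```

```bash
python3 -m jog '[{"tx":0,"ty":0,"tz":-15,"ax":0,"ay":0,"az":0,"jaw":1},{"tx":0,"ty":0,"tz":-25,"ax":0,"ay":0,"az":0,"jaw":1},{"tx":0,"ty":0,"tz":-25,"ax":0,"ay":0,"az":0,"jaw":1},{"tx":0,"ty":0,"tz":0,"ax":0,"ay":0,"az":0,"jaw":1}]'
python3 -c "
from h import *
st();plan(420,-140,165,step=40)"
```

```text
time_s: 4.03
eef_pos: [570.3, -26.2, 185.5]
ee_rot: [0.0, 0.978, -0.21, 0.002]
force: [0.7, 0.3, -1.5]
grip_width: 0.152
grip_force: 46.6
4.03 [570.3 -26.2 185.5] yaw -0.423 q6 1.74 F [ 0.7  0.3 -1.5] T [-0.04  0.02  0.04] w 0.152 gf 46.6
{'tx': -18.1, 'ty': 33.1, 'tz': 4.1}
{'tx': -18.1, 'ty': 33.1, 'tz': 4.1}
{'tx': -18.1, 'ty': 33.1, 'tz': 4.1}
{'tx': -18.1, 'ty': 33.1, 'tz': 4.1}
{'tx': -18.1, 'ty': 33.1, 'tz': 4.1}
```

```bash
python3 -m jog '[{"tx":-18,"ty":33,"tz":0,"ax":0,"ay":0,"az":0,"jaw":1},{"tx":-18,"ty":33,"tz":0,"ax":0,"ay":0,"az":0,"jaw":1},{"tx":-18,"ty":33,"tz":10,"ax":0,"ay":0,"az":0,"jaw":1},{"tx":-18,"ty":33,"tz":20,"ax":0,"ay":0,"az":0,"jaw":1},{"tx":-18,"ty":33,"tz":30,"ax":0,"ay":0,"az":0,"jaw":1}]'
python3 -m jog '[{"tx":0,"ty":0,"tz":35,"ax":0,"ay":0,"az":0,"jaw":1},{"tx":0,"ty":0,"tz":20,"ax":0,"ay":0,"az":0,"jaw":1},{"tx":0,"ty":0,"tz":5,"ax":0,"ay":0,"az":0,"jaw":1}]'
python3 -c "
from h import *
st();c=capture('scene');P=cloud(c).reshape(-1,3)
Q=P[(np.hypot(P[:,0]-421,P[:,1]+140)<75)&(P[:,2]<160)]; print(np.histogram(Q[:,2],bins=range(-10,160,5)))"
```

```text
time_s: 4.65
eef_pos: [418.5, -140.0, 122.5]
ee_rot: [0.0, 0.978, -0.21, 0.0]
force: [-0.5, 0.0, -2.7]
grip_width: 0.154
grip_force: 46.6
time_s: 5.03
eef_pos: [418.7, -139.0, 62.0]
ee_rot: [-0.001, 0.978, -0.21, -0.001]
force: [-0.1, 0.8, -2.0]
grip_width: 0.15
grip_force: 46.5
5.03 [ 418.7 -139.    62. ] yaw -0.424 q6 1.41 F [-0.1  0.8 -2. ] T [-0.    0.03 -0.05] w 0.15 gf 46.5
(array([ 98, 888, 459,  53,  41,  43,  38,  60,  37,  42,  49, 127, 283,
        43,  15,  16,  28,  37,  60,  40,  23,  18,  23,  35,  70,  79,
        49,  40,  66,  61,  55,  65, 101]), array([-10,  -5,   0,   5,  10,  15,  20,  25,  30,  35,  40,  45,  50,
        55,  60,  65,  70,  75,  80,  85,  90,  95, 100, 105, 110, 115,
       120, 125, 130, 135, 140, 145, 150, 155]))
```

Now I lower gently until it makes contact.

```bash
python3 -m jog '[{"tx":0,"ty":0,"tz":2,"ax":0,"ay":0,"az":0,"jaw":1},{"tx":0,"ty":0,"tz":1.5,"ax":0,"ay":0,"az":0,"jaw":1},{"tx":0,"ty":0,"tz":0,"ax":0,"ay":0,"az":0,"jaw":1}]'
python3 -m jog '[{"tx":0,"ty":0,"tz":1,"ax":0,"ay":0,"az":0,"jaw":1},{"tx":0,"ty":0,"tz":0,"ax":0,"ay":0,"az":0,"jaw":1}]'
python3 -m jog '[{"tx":0,"ty":0,"tz":1,"ax":0,"ay":0,"az":0,"jaw":1},{"tx":0,"ty":0,"tz":0,"ax":0,"ay":0,"az":0,"jaw":1}]'
```

```text
time_s: 5.45
eef_pos: [419.8, -139.5, 60.1]
ee_rot: [0.0, 0.978, -0.21, 0.0]
force: [0.8, 0.2, -1.3]
grip_width: 0.151
grip_force: 46.5
time_s: 5.7
eef_pos: [419.6, -139.5, 58.9]
ee_rot: [0.0, 0.978, -0.21, 0.0]
force: [-0.4, 0.1, -1.5]
grip_width: 0.149
grip_force: 46.5
time_s: 5.95
eef_pos: [419.6, -139.5, 57.8]
ee_rot: [-0.0, 0.978, -0.21, -0.0]
force: [0.4, -0.4, -1.9]
grip_width: 0.149
grip_force: 46.5
```

```bash
python3 -m jog '[{"tx":0,"ty":0,"tz":1.5,"ax":0,"ay":0,"az":0,"jaw":1},{"tx":0,"ty":0,"tz":0,"ax":0,"ay":0,"az":0,"jaw":1}]'
python3 -m jog '[{"tx":0,"ty":0,"tz":1,"ax":0,"ay":0,"az":0,"jaw":1},{"tx":0,"ty":0,"tz":0,"ax":0,"ay":0,"az":0,"jaw":1}]'
```

```text
time_s: 6.2
eef_pos: [419.8, -139.5, 56.8]
ee_rot: [0.0, 0.978, -0.21, 0.0]
force: [-2.1, 2.4, 5.7]
grip_width: 0.154
grip_force: 47.6
time_s: 6.45
eef_pos: [419.8, -139.4, 56.7]
ee_rot: [0.0, 0.978, -0.21, 0.0]
force: [-6.0, 5.1, 19.7]
grip_width: 0.155
grip_force: 49.5
```

```bash
python3 -m jog '[{"tx":0,"ty":0,"tz":-1.5,"ax":0,"ay":0,"az":0,"jaw":1},{"tx":0,"ty":0,"tz":0,"ax":0,"ay":0,"az":0,"jaw":-0.2},{"tx":0,"ty":0,"tz":0,"ax":0,"ay":0,"az":0,"jaw":-0.2},{"tx":0,"ty":0,"tz":-15,"ax":0,"ay":0,"az":0,"jaw":-0.2},{"tx":0,"ty":0,"tz":-40,"ax":0,"ay":0,"az":0,"jaw":-0.2}]' 
python3 -m jog '[{"tx":0,"ty":0,"tz":-55,"ax":0,"ay":0,"az":0,"jaw":-0.2},{"tx":0,"ty":0,"tz":-55,"ax":0,"ay":0,"az":0,"jaw":-0.2}]'
cat > look.py <<'E'
from h import *
st()
ims=[]
for n in ('scene','top'):
    c=capture(n); pickle.dump(c,open(n+'1.pkl','wb')); P=cloud(c)
    for q in ('pin','pin_handle','bore','cover_grip'):
        for r in place_of(q,n)[:3]:
            if r['conf']>.3:
                u,v=[int(round(t)) for t in r['centre']]; print(n,q,round(r['conf'],2),(u,v),P[v,u].round(1),'at z87',at_z(c,r['centre'],87).round(1))
    Q=P.reshape(-1,3)
    for nm,x,y,w,lo,hi in (('handle',572,-24,50,85,110),('block',572,-24,60,50,66),('ridge',420,-140,50,70,90),('hood',420,-140,60,42,56)):
        K=Q[(np.hypot(Q[:,0]-x,Q[:,1]-y)<w)&(Q[:,2]>lo)&(Q[:,2]<hi)]
        if len(K)>4: print(n,nm,len(K),np.median(K,0).round(1),[np.round(t,1) for t in cv2.minAreaRect(K[:,:2].astype(np.float32))])
    u,v=(312,235) if n=='scene' else (318,262)
    ims.append(cv2.resize(c['color'][v-75:v+75,u-70:u+70],None,fx=2.85,fy=2.85,interpolation=cv2.INTER_CUBIC))
cv2.imwrite('pics/look.png',np.hstack(ims)[...,::-1])
E
python3 look.py
```

```text
time_s: 7.08
eef_pos: [418.8, -139.0, 111.3]
ee_rot: [-0.001, 0.978, -0.21, -0.002]
force: [-0.2, -0.6, -0.4]
grip_width: 0.6
grip_force: 0.0
time_s: 7.32
eef_pos: [419.3, -139.3, 223.4]
ee_rot: [-0.0, 0.978, -0.21, -0.0]
force: [1.2, 0.5, -0.1]
grip_width: 0.599
grip_force: 0.0
7.33 [ 419.3 -139.3  223.4] yaw -0.423 q6 1.41 F [ 1.2  0.5 -0.1] T [-0.04 -0.05  0.03] w 0.599 gf 0.0
scene pin 0.62 (311, 239) [585.2 -33.7  58.3] at z87 [605.  -39.6  87. ]
scene pin_handle 0.69 (312, 228) [580.7 -29.4  91.1] at z87 [578.8 -27.9  87. ]
scene bore 0.85 (313, 232) [594.5 -31.8  95.2] at z87 [588.8 -30.4  87. ]
scene cover_grip 0.88 (243, 264) [ 596.3 -191.7   54.4] at z87 [ 618.9 -194.5   87. ]
scene cover_grip 0.83 (243, 194) [ 427.8 -143.2   78.6] at z87 [ 434.1 -143.5   87. ]
scene cover_grip 0.73 (382, 230) [601.3 130.4  38.2] at z87 [633.  113.4  87. ]
scene handle 120 [579.3 -24.9  93.9] [array([575., -24.]), array([12.4, 49.6]), np.float64(84.4)]
scene block 974 [583.2 -28.7  56.9] [array([575.7, -24.2]), array([70.4, 97.8]), np.float64(67.0)]
scene ridge 105 [ 423.2 -139.5   77.7] [array([ 421. , -139.2]), array([16.1, 44.1]), np.float64(68.7)]
scene hood 539 [ 427.1 -140.2   46.9] [array([ 421.6, -139.5]), array([67.6, 71.2]), np.float64(66.8)]
top pin 0.62 (321, 257) [558.2 -32.7  56.7] at z87 [555.9 -31.6  87. ]
top pin_handle 0.57 (319, 246) [580.5 -27.8  97.8] at z87 [582.5 -27.4  87. ]
top bore 0.55 (318, 255) [560.1 -25.4  92.7] at z87 [560.6 -26.6  87. ]
top cover_grip 0.76 (254, 240) [602.8 130.5  31.9] at z87 [596.8 124.6  87. ]
top cover_grip 0.57 (388, 243) [ 591.4 -194.5   49.8] at z87 [ 587.3 -188.1   87. ]
top handle 106 [571.4 -23.2  95.1] [array([571.7, -23.8]), array([11.7, 47.1]), np.float64(84.9)]
top block 992 [570.2 -23.5  57.3] [array([578.1, -26.8]), array([ 70.4, 104.9]), np.float64(67.5)]
top hood 8 [ 407.8 -100.3   48.1] [array([ 430.2, -109.6]), array([ 3.2, 65.8]), np.float64(68.3)]
```

View pics/look.png

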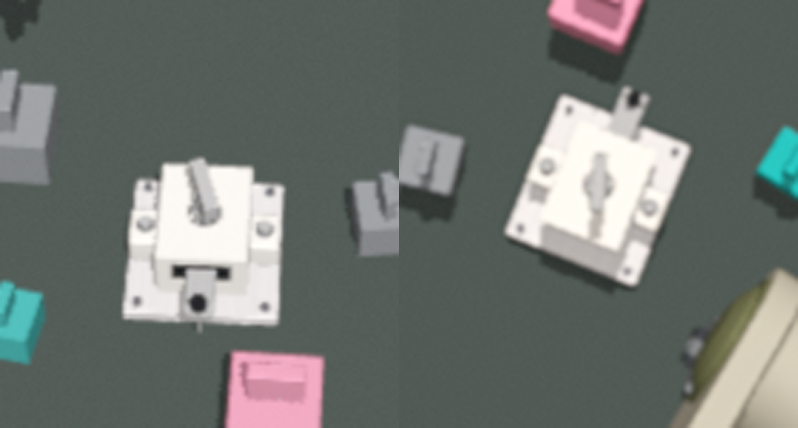

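The cover stands upright on the bench, grey at (20,130) in the left crop. The T handle at (203,190) left and (598,183) right lies at -5.5°, centred at (572,-24). Moving over it.

```bash
python3 -c "
from h import *
plan(572,-24,140,-0.096,step=45)"
```

```text
{'tx': 18.4, 'ty': -33.6, 'tz': 16.2, 'az': -0.164}
{'tx': 23.6, 'ty': -30.1, 'tz': 16.2, 'az': -0.164}
{'tx': 28.2, 'ty': -25.9, 'tz': 16.2}
{'tx': 28.2, 'ty': -25.9, 'tz': 16.2}
{'tx': 28.2, 'ty': -25.9, 'tz': 16.2}
```

```bash
python3 -m jog '[{"tx":18.4,"ty":-33.6,"tz":14,"ax":0,"ay":0,"az":-0.164,"jaw":-0.2},{"tx":23.6,"ty":-30,"tz":14,"ax":0,"ay":0,"az":-0.164,"jaw":-0.2},{"tx":28,"ty":-26,"tz":14,"ax":0,"ay":0,"az":0,"jaw":-0.2},{"tx":28,"ty":-26,"tz":14,"ax":0,"ay":0,"az":0,"jaw":-0.2},{"tx":28,"ty":-26,"tz":14,"ax":0,"ay":0,"az":0,"jaw":-0.2}]'
python3 -m jog '[{"tx":0,"ty":0,"tz":0,"ax":0,"ay":0,"az":0,"jaw":-0.2}]'
python3 -c "
from h import *
st();plan(572.5,-24,68,-0.096,step=30)"
```

```text
time_s: 8.45
eef_pos: [572.5, -22.9, 150.7]
ee_rot: [-0.0, 0.999, -0.048, -0.0]
force: [0.6, -1.2, 0.4]
grip_width: 0.601
grip_force: 0.0
time_s: 8.57
eef_pos: [572.1, -22.3, 149.7]
ee_rot: [-0.0, 0.999, -0.047, -0.002]
force: [-0.4, -0.6, 0.5]
grip_width: 0.598
grip_force: 0.0
8.57 [572.1 -22.3 149.7] yaw -0.093 q6 1.42 F [-0.4 -0.6  0.5] T [0.02 0.02 0.01] w 0.598 gf 0.0
{'tx': 0.2, 'ty': 0.5, 'tz': 27.2}
{'tx': 0.2, 'ty': 0.5, 'tz': 27.2}
{'tx': 0.2, 'ty': 0.5, 'tz': 27.2}
```

```bash
python3 -m jog '[{"tx":0.2,"ty":0.6,"tz":30,"ax":0,"ay":0,"az":0,"jaw":-0.2},{"tx":0.2,"ty":0.6,"tz":30,"ax":0,"ay":0,"az":0,"jaw":-0.2},{"tx":0,"ty":0.5,"tz":20,"ax":0,"ay":0,"az":0,"jaw":-0.2},{"tx":0,"ty":0,"tz":1,"ax":0,"ay":0,"az":0,"jaw":1},{"tx":0,"ty":0,"tz":0,"ax":0,"ay":0,"az":0,"jaw":1}]' 80
python3 -m jog '[{"tx":0,"ty":0,"tz":0,"ax":0,"ay":0,"az":0,"jaw":1},{"tx":0,"ty":0,"tz":0,"ax":0,"ay":0,"az":0,"jaw":1}]'
python3 -c "
from h import *
st()"
```

```text
time_s: 9.2
eef_pos: [572.1, -25.5, 71.8]
ee_rot: [-0.0, 0.999, -0.048, 0.0]
force: [1.6, 18.8, 3.4]
grip_width: 0.181
grip_force: 9.4
time_s: 9.45
eef_pos: [572.4, -25.0, 72.1]
ee_rot: [-0.0, 0.999, -0.048, 0.001]
force: [-0.5, 4.9, 3.1]
grip_width: 0.132
grip_force: 78.3
9.45 [572.4 -25.   72.1] yaw -0.096 q6 1.42 F [-0.5  4.9  3.1] T [ 1.05 -0.01 -0.02] w 0.132 gf 78.3
```

```bash
python3 -m jog '[{"tx":0,"ty":-0.4,"tz":-0.5,"ax":0,"ay":0,"az":0.1,"jaw":1},{"tx":0,"ty":0,"tz":-0.2,"ax":0,"ay":0,"az":0.18,"jaw":1},{"tx":0,"ty":0,"tz":-0.1,"ax":0,"ay":0,"az":0.18,"jaw":1}]'
python3 -c "
from h import *
st()"
python3 -m jog '[{"tx":0,"ty":0,"tz":-0.1,"ax":0,"ay":0,"az":0.18,"jaw":1},{"tx":0,"ty":0,"tz":-0.1,"ax":0,"ay":0,"az":0.18,"jaw":1}]'
python3 -c "
from h import *
st()"
```

```text
time_s: 9.82
eef_pos: [572.6, -25.0, 72.4]
ee_rot: [-0.0, 0.961, -0.277, 0.001]
force: [2.6, 3.0, -4.1]
grip_width: 0.13
grip_force: 78.2
9.82 [572.6 -25.   72.4] yaw -0.561 q6 1.88 F [ 2.6  3.  -4.1] T [ 0.54 -0.52  0.2 ] w 0.13 gf 78.2
time_s: 10.07
eef_pos: [572.6, -25.0, 72.6]
ee_rot: [-0.0, 0.896, -0.444, 0.001]
force: [1.8, 2.4, -3.1]
grip_width: 0.13
grip_force: 78.3
10.07 [572.6 -25.   72.6] yaw -0.921 q6 2.24 F [ 1.8  2.4 -3.1] T [ 0.45 -0.48  0.16] w 0.13 gf 78.3
```

```bash
python3 -m jog '[{"tx":0,"ty":0,"tz":-0.1,"ax":0,"ay":0,"az":-0.18,"jaw":1},{"tx":0,"ty":0,"tz":-0.1,"ax":0,"ay":0,"az":-0.18,"jaw":1},{"tx":0,"ty":0,"tz":-0.1,"ax":0,"ay":0,"az":-0.18,"jaw":1},{"tx":0,"ty":0,"tz":-0.1,"ax":0,"ay":0,"az":-0.18,"jaw":1},{"tx":0,"ty":0,"tz":-0.1,"ax":0,"ay":0,"az":-0.18,"jaw":1}]'
python3 -m jog '[{"tx":0,"ty":0,"tz":-0.12,"ax":0,"ay":0,"az":-0.18,"jaw":1},{"tx":0,"ty":0,"tz":-0.12,"ax":0,"ay":0,"az":-0.18,"jaw":1},{"tx":0,"ty":0,"tz":-0.12,"ax":0,"ay":0,"az":-0.18,"jaw":1},{"tx":0,"ty":0,"tz":-0.12,"ax":0,"ay":0,"az":-0.18,"jaw":1},{"tx":0,"ty":0,"tz":-0.12,"ax":0,"ay":0,"az":-0.18,"jaw":1}]'
python3 -c "
from h import *
st()"
```

```text
time_s: 10.7
eef_pos: [571.8, -24.4, 72.7]
ee_rot: [-0.001, 1.0, -0.005, -0.0]
force: [-0.8, 5.0, -2.5]
grip_width: 0.135
grip_force: 79.5
time_s: 11.32
eef_pos: [571.7, -24.3, 73.2]
ee_rot: [-0.001, 0.903, 0.43, 0.0]
force: [-0.0, 5.6, -2.9]
grip_width: 0.132
grip_force: 79.6
11.32 [571.7 -24.3  73.2] yaw 0.89 q6 0.43 F [-0.   5.6 -2.9] T [ 1.   -0.11 -0.13] w 0.132 gf 79.6
```

```bash
python3 -m jog '[{"tx":0,"ty":0,"tz":-0.25,"ax":0,"ay":0,"az":0.18,"jaw":1},{"tx":0,"ty":0,"tz":-0.15,"ax":0,"ay":0,"az":0.18,"jaw":1},{"tx":0,"ty":0,"tz":-0.15,"ax":0,"ay":0,"az":0.18,"jaw":1},{"tx":0,"ty":0,"tz":-0.15,"ax":0,"ay":0,"az":0.18,"jaw":1},{"tx":0,"ty":0,"tz":-0.15,"ax":0,"ay":0,"az":0.18,"jaw":1}]'
python3 -m jog '[{"tx":0,"ty":0,"tz":-0.15,"ax":0,"ay":0,"az":0.18,"jaw":1},{"tx":0,"ty":0,"tz":-0.15,"ax":0,"ay":0,"az":0.18,"jaw":1},{"tx":0,"ty":0,"tz":-0.15,"ax":0,"ay":0,"az":0.18,"jaw":1},{"tx":0,"ty":0,"tz":-0.15,"ax":0,"ay":0,"az":0.18,"jaw":1},{"tx":0,"ty":0,"tz":-0.15,"ax":0,"ay":0,"az":0.18,"jaw":1}]'
python3 -c "
from h import *
st()"
```

```text
time_s: 11.95
eef_pos: [572.4, -24.9, 74.2]
ee_rot: [-0.0, 1.0, -0.011, 0.001]
force: [3.0, 2.8, -4.9]
grip_width: 0.135
grip_force: 78.5
time_s: 12.58
eef_pos: [572.4, -24.9, 75.1]
ee_rot: [-0.0, 0.896, -0.444, 0.001]
force: [2.6, 2.6, -3.5]
grip_width: 0.127
grip_force: 78.9
12.57 [572.4 -24.9  75.1] yaw -0.921 q6 2.24 F [ 2.6  2.6 -3.5] T [ 0.64 -0.41  0.19] w 0.127 gf 78.9
```

```bash
python3 -m jog '[{"tx":0,"ty":0,"tz":-0.2,"ax":0,"ay":0,"az":-0.18,"jaw":1},{"tx":0,"ty":0,"tz":-0.2,"ax":0,"ay":0,"az":-0.18,"jaw":1},{"tx":0,"ty":0,"tz":-0.2,"ax":0,"ay":0,"az":-0.18,"jaw":1},{"tx":0,"ty":0,"tz":-0.2,"ax":0,"ay":0,"az":-0.18,"jaw":1},{"tx":0,"ty":0,"tz":-0.2,"ax":0,"ay":0,"az":-0.18,"jaw":1}]'
python3 -m jog '[{"tx":0,"ty":0,"tz":-0.2,"ax":0,"ay":0,"az":-0.18,"jaw":1},{"tx":0,"ty":0,"tz":-0.2,"ax":0,"ay":0,"az":-0.18,"jaw":1},{"tx":0,"ty":0,"tz":-0.2,"ax":0,"ay":0,"az":-0.18,"jaw":1},{"tx":0,"ty":0,"tz":-0.2,"ax":0,"ay":0,"az":-0.18,"jaw":1},{"tx":0,"ty":0,"tz":-0.2,"ax":0,"ay":0,"az":-0.18,"jaw":1}]'
cat > blk.py <<'E'
from h import *
st()
c=capture('scene'); P=cloud(c).reshape(-1,3)
u=np.array([np.cos(-.41),np.sin(-.41)]); d=P[:,:2]-[574,-24.5]; a=d@u; b=d@[-u[1],u[0]]
Q=P[(a>20)&(a<42)&(abs(b)<32)&(P[:,2]>45)&(P[:,2]<85)]
top=Q[Q[:,2]>np.percentile(Q[:,2],50)]; print('block top',len(Q),np.median(top[:,2]).round(2))
p=np.median(P[(abs(a-0)<60)&(abs(b)>50)&(abs(b)<57)&(P[:,2]>5)&(P[:,2]<25)],0); print('plate',p.round(2))
c0=pickle.load(open('scene1.pkl','rb'));P=cloud(c0).reshape(-1,3); d=P[:,:2]-[574,-24.5]; a=d@u; b=d@[-u[1],u[0]]
Q=P[(a>20)&(a<42)&(abs(b)<32)&(P[:,2]>45)&(P[:,2]<85)]; top=Q[Q[:,2]>np.percentile(Q[:,2],50)]; print('before',len(Q),np.median(top[:,2]).round(2))
E
python3 blk.py
```

```text
time_s: 13.2
eef_pos: [571.7, -24.5, 75.7]
ee_rot: [-0.001, 1.0, -0.005, -0.0]
force: [-0.2, 4.7, -4.3]
grip_width: 0.126
grip_force: 79.4
time_s: 13.82
eef_pos: [571.8, -24.5, 76.7]
ee_rot: [-0.001, 0.903, 0.43, 0.0]
force: [0.6, 4.0, -5.4]
grip_width: 0.128
grip_force: 79.5
13.82 [571.8 -24.5  76.7] yaw 0.89 q6 0.43 F [ 0.6  4.  -5.4] T [ 0.9  -0.04 -0.17] w 0.128 gf 79.5
block top 240 58.2
plate [ 5.881e+02 -5.000e-02  1.125e+01]
before 245 58.75
```

The block is still seated and the pull stays around 5 N, so I continue the strokes.

```bash
python3 -m jog '[{"tx":0,"ty":0,"tz":-0.2,"ax":0,"ay":0,"az":0.18,"jaw":1},{"tx":0,"ty":0,"tz":-0.2,"ax":0,"ay":0,"az":0.18,"jaw":1},{"tx":0,"ty":0,"tz":-0.2,"ax":0,"ay":0,"az":0.18,"jaw":1},{"tx":0,"ty":0,"tz":-0.2,"ax":0,"ay":0,"az":0.18,"jaw":1},{"tx":0,"ty":0,"tz":-0.2,"ax":0,"ay":0,"az":0.18,"jaw":1}]'
python3 -m jog '[{"tx":0,"ty":0,"tz":-0.2,"ax":0,"ay":0,"az":0.18,"jaw":1},{"tx":0,"ty":0,"tz":-0.2,"ax":0,"ay":0,"az":0.18,"jaw":1},{"tx":0,"ty":0,"tz":-0.2,"ax":0,"ay":0,"az":0.18,"jaw":1},{"tx":0,"ty":0,"tz":-0.2,"ax":0,"ay":0,"az":0.18,"jaw":1},{"tx":0,"ty":0,"tz":-0.2,"ax":0,"ay":0,"az":0.18,"jaw":1}]'
python3 -m jog '[{"tx":0,"ty":0,"tz":-0.2,"ax":0,"ay":0,"az":-0.18,"jaw":1},{"tx":0,"ty":0,"tz":-0.2,"ax":0,"ay":0,"az":-0.18,"jaw":1},{"tx":0,"ty":0,"tz":-0.2,"ax":0,"ay":0,"az":-0.18,"jaw":1},{"tx":0,"ty":0,"tz":-0.2,"ax":0,"ay":0,"az":-0.18,"jaw":1},{"tx":0,"ty":0,"tz":-0.2,"ax":0,"ay":0,"az":-0.18,"jaw":1}]'
python3 -m jog '[{"tx":0,"ty":0,"tz":-0.2,"ax":0,"ay":0,"az":-0.18,"jaw":1},{"tx":0,"ty":0,"tz":-0.2,"ax":0,"ay":0,"az":-0.18,"jaw":1},{"tx":0,"ty":0,"tz":-0.2,"ax":0,"ay":0,"az":-0.18,"jaw":1},{"tx":0,"ty":0,"tz":-0.2,"ax":0,"ay":0,"az":-0.18,"jaw":1},{"tx":0,"ty":0,"tz":-0.2,"ax":0,"ay":0,"az":-0.18,"jaw":1}]'
python3 -c "
from h import *
st()"
```

```text
time_s: 14.5
eef_pos: [572.1, -24.8, 77.8]
ee_rot: [-0.0, 1.0, -0.012, 0.0]
force: [1.6, 3.5, -5.4]
grip_width: 0.128
grip_force: 78.9
time_s: 15.12
eef_pos: [572.3, -24.9, 78.9]
ee_rot: [-0.0, 0.895, -0.446, 0.0]
force: [1.2, 3.7, -4.5]
grip_width: 0.129
grip_force: 79.1
time_s: 15.75
eef_pos: [572.1, -24.8, 79.8]
ee_rot: [-0.0, 1.0, -0.006, 0.0]
force: [1.0, 4.3, -3.6]
grip_width: 0.126
grip_force: 79.5
time_s: 16.38
eef_pos: [572.1, -24.8, 80.8]
ee_rot: [-0.0, 0.903, 0.429, 0.0]
force: [2.4, 3.7, -5.2]
grip_width: 0.124
grip_force: 79.6
16.38 [572.1 -24.8  80.8] yaw 0.887 q6 0.43 F [ 2.4  3.7 -5.2] T [ 0.82 -0.4  -0.19] w 0.124 gf 79.6
```

```bash
python3 -m jog '[{"tx":0,"ty":0,"tz":-0.2,"ax":0,"ay":0,"az":0.18,"jaw":1},{"tx":0,"ty":0,"tz":-0.2,"ax":0,"ay":0,"az":0.18,"jaw":1},{"tx":0,"ty":0,"tz":-0.2,"ax":0,"ay":0,"az":0.18,"jaw":1},{"tx":0,"ty":0,"tz":-0.2,"ax":0,"ay":0,"az":0.18,"jaw":1},{"tx":0,"ty":0,"tz":-0.2,"ax":0,"ay":0,"az":0.18,"jaw":1}]'
python3 -m jog '[{"tx":0,"ty":0,"tz":-0.2,"ax":0,"ay":0,"az":0.18,"jaw":1},{"tx":0,"ty":0,"tz":-0.2,"ax":0,"ay":0,"az":0.18,"jaw":1},{"tx":0,"ty":0,"tz":-0.2,"ax":0,"ay":0,"az":0.18,"jaw":1},{"tx":0,"ty":0,"tz":-0.2,"ax":0,"ay":0,"az":0.18,"jaw":1},{"tx":0,"ty":0,"tz":-0.2,"ax":0,"ay":0,"az":0.18,"jaw":1}]'
python3 -m jog '[{"tx":0,"ty":0,"tz":-0.2,"ax":0,"ay":0,"az":-0.18,"jaw":1},{"tx":0,"ty":0,"tz":-0.2,"ax":0,"ay":0,"az":-0.18,"jaw":1},{"tx":0,"ty":0,"tz":-0.2,"ax":0,"ay":0,"az":-0.18,"jaw":1},{"tx":0,"ty":0,"tz":-0.2,"ax":0,"ay":0,"az":-0.18,"jaw":1},{"tx":0,"ty":0,"tz":-0.2,"ax":0,"ay":0,"az":-0.18,"jaw":1}]'
python3 -m jog '[{"tx":0,"ty":0,"tz":-0.2,"ax":0,"ay":0,"az":-0.18,"jaw":1},{"tx":0,"ty":0,"tz":-0.2,"ax":0,"ay":0,"az":-0.18,"jaw":1},{"tx":0,"ty":0,"tz":-0.2,"ax":0,"ay":0,"az":-0.18,"jaw":1},{"tx":0,"ty":0,"tz":-0.2,"ax":0,"ay":0,"az":-0.18,"jaw":1},{"tx":0,"ty":0,"tz":-0.2,"ax":0,"ay":0,"az":-0.18,"jaw":1}]'
python3 blk.py
```

```text
time_s: 17.0
eef_pos: [572.0, -24.8, 81.8]
ee_rot: [-0.0, 1.0, -0.012, 0.0]
force: [0.9, 3.3, -3.7]
grip_width: 0.131
grip_force: 79.0
time_s: 17.62
eef_pos: [572.0, -24.9, 82.8]
ee_rot: [-0.0, 0.895, -0.446, 0.0]
force: [1.4, 2.4, -5.7]
grip_width: 0.134
grip_force: 79.4
time_s: 18.25
eef_pos: [571.9, -24.7, 83.7]
ee_rot: [-0.0, 1.0, -0.006, 0.0]
force: [0.3, 3.7, -4.5]
grip_width: 0.128
grip_force: 79.7
time_s: 18.88
eef_pos: [572.1, -24.8, 84.8]
ee_rot: [-0.0, 0.903, 0.429, 0.0]
force: [1.1, 3.3, -4.2]
grip_width: 0.128
grip_force: 79.5
18.88 [572.1 -24.8  84.8] yaw 0.887 q6 0.43 F [ 1.1  3.3 -4.2] T [ 0.68 -0.21 -0.11] w 0.128 gf 79.5
block top 239 58.32
plate [5.876e+02 5.600e-01 1.139e+01]
before 245 58.75
```

Rise so far is 12.7 mm and the block is still seated. Eight more strokes like these.

```bash
python3 -m jog '[{"tx":0,"ty":0,"tz":-0.2,"ax":0,"ay":0,"az":0.18,"jaw":1},{"tx":0,"ty":0,"tz":-0.2,"ax":0,"ay":0,"az":0.18,"jaw":1},{"tx":0,"ty":0,"tz":-0.2,"ax":0,"ay":0,"az":0.18,"jaw":1},{"tx":0,"ty":0,"tz":-0.2,"ax":0,"ay":0,"az":0.18,"jaw":1},{"tx":0,"ty":0,"tz":-0.2,"ax":0,"ay":0,"az":0.18,"jaw":1}]'
python3 -m jog '[{"tx":0,"ty":0,"tz":-0.2,"ax":0,"ay":0,"az":0.18,"jaw":1},{"tx":0,"ty":0,"tz":-0.2,"ax":0,"ay":0,"az":0.18,"jaw":1},{"tx":0,"ty":0,"tz":-0.2,"ax":0,"ay":0,"az":0.18,"jaw":1},{"tx":0,"ty":0,"tz":-0.2,"ax":0,"ay":0,"az":0.18,"jaw":1},{"tx":0,"ty":0,"tz":-0.2,"ax":0,"ay":0,"az":0.18,"jaw":1}]'
python3 -m jog '[{"tx":0,"ty":0,"tz":-0.2,"ax":0,"ay":0,"az":-0.18,"jaw":1},{"tx":0,"ty":0,"tz":-0.2,"ax":0,"ay":0,"az":-0.18,"jaw":1},{"tx":0,"ty":0,"tz":-0.2,"ax":0,"ay":0,"az":-0.18,"jaw":1},{"tx":0,"ty":0,"tz":-0.2,"ax":0,"ay":0,"az":-0.18,"jaw":1},{"tx":0,"ty":0,"tz":-0.2,"ax":0,"ay":0,"az":-0.18,"jaw":1}]'
python3 -m jog '[{"tx":0,"ty":0,"tz":-0.2,"ax":0,"ay":0,"az":-0.18,"jaw":1},{"tx":0,"ty":0,"tz":-0.2,"ax":0,"ay":0,"az":-0.18,"jaw":1},{"tx":0,"ty":0,"tz":-0.2,"ax":0,"ay":0,"az":-0.18,"jaw":1},{"tx":0,"ty":0,"tz":-0.2,"ax":0,"ay":0,"az":-0.18,"jaw":1},{"tx":0,"ty":0,"tz":-0.2,"ax":0,"ay":0,"az":-0.18,"jaw":1}]'
python3 -m jog '[{"tx":0,"ty":0,"tz":-0.2,"ax":0,"ay":0,"az":0.18,"jaw":1},{"tx":0,"ty":0,"tz":-0.2,"ax":0,"ay":0,"az":0.18,"jaw":1},{"tx":0,"ty":0,"tz":-0.2,"ax":0,"ay":0,"az":0.18,"jaw":1},{"tx":0,"ty":0,"tz":-0.2,"ax":0,"ay":0,"az":0.18,"jaw":1},{"tx":0,"ty":0,"tz":-0.2,"ax":0,"ay":0,"az":0.18,"jaw":1}]'
python3 -m jog '[{"tx":0,"ty":0,"tz":-0.2,"ax":0,"ay":0,"az":0.18,"jaw":1},{"tx":0,"ty":0,"tz":-0.2,"ax":0,"ay":0,"az":0.18,"jaw":1},{"tx":0,"ty":0,"tz":-0.2,"ax":0,"ay":0,"az":0.18,"jaw":1},{"tx":0,"ty":0,"tz":-0.2,"ax":0,"ay":0,"az":0.18,"jaw":1},{"tx":0,"ty":0,"tz":-0.2,"ax":0,"ay":0,"az":0.18,"jaw":1}]'
python3 -m jog '[{"tx":0,"ty":0,"tz":-0.2,"ax":0,"ay":0,"az":-0.18,"jaw":1},{"tx":0,"ty":0,"tz":-0.2,"ax":0,"ay":0,"az":-0.18,"jaw":1},{"tx":0,"ty":0,"tz":-0.2,"ax":0,"ay":0,"az":-0.18,"jaw":1},{"tx":0,"ty":0,"tz":-0.2,"ax":0,"ay":0,"az":-0.18,"jaw":1},{"tx":0,"ty":0,"tz":-0.2,"ax":0,"ay":0,"az":-0.18,"jaw":1}]'
python3 -m jog '[{"tx":0,"ty":0,"tz":-0.2,"ax":0,"ay":0,"az":-0.18,"jaw":1},{"tx":0,"ty":0,"tz":-0.2,"ax":0,"ay":0,"az":-0.18,"jaw":1},{"tx":0,"ty":0,"tz":-0.2,"ax":0,"ay":0,"az":-0.18,"jaw":1},{"tx":0,"ty":0,"tz":-0.2,"ax":0,"ay":0,"az":-0.18,"jaw":1},{"tx":0,"ty":0,"tz":-0.2,"ax":0,"ay":0,"az":-0.18,"jaw":1}]'
python3 blk.py
```

```text
time_s: 19.55
eef_pos: [572.1, -25.1, 85.8]
ee_rot: [-0.0, 1.0, -0.013, 0.0]
force: [0.3, 3.2, -3.8]
grip_width: 0.131
grip_force: 79.1
time_s: 20.18
eef_pos: [572.1, -25.0, 86.8]
ee_rot: [-0.0, 0.895, -0.447, 0.0]
force: [-0.2, 3.4, -3.2]
grip_width: 0.129
grip_force: 79.7
time_s: 20.8
eef_pos: [572.1, -24.9, 87.7]
ee_rot: [-0.0, 1.0, -0.008, 0.0]
force: [1.0, 3.9, -4.4]
grip_width: 0.128
grip_force: 79.8
time_s: 21.42
eef_pos: [572.0, -24.9, 88.9]
ee_rot: [-0.0, 0.904, 0.428, 0.0]
force: [0.6, 2.9, -2.7]
grip_width: 0.13
grip_force: 79.9
time_s: 22.05
eef_pos: [572.0, -25.0, 89.8]
ee_rot: [-0.0, 1.0, -0.013, 0.0]
force: [0.4, 2.9, -3.0]
grip_width: 0.131
grip_force: 79.3
time_s: 22.68
eef_pos: [572.2, -24.9, 90.8]
ee_rot: [-0.0, 0.895, -0.447, 0.0]
force: [1.4, 3.5, -4.0]
grip_width: 0.126
grip_force: 80.2
time_s: 23.3
eef_pos: [572.0, -24.6, 91.6]
ee_rot: [-0.001, 1.0, -0.008, 0.0]
force: [1.2, 4.3, -4.0]
grip_width: 0.131
grip_force: 80.6
time_s: 23.92
eef_pos: [571.7, -24.4, 92.7]
ee_rot: [-0.001, 0.904, 0.428, -0.0]
force: [-0.1, 5.1, -3.4]
grip_width: 0.131
grip_force: 81.3
23.93 [571.7 -24.4  92.7] yaw 0.885 q6 0.44 F [-0.1  5.1 -3.4] T [ 1.1   0.06 -0.07] w 0.131 gf 81.3
block top 244 58.05
plate [5.8806e+02 1.0000e-02 1.1710e+01]
before 245 58.75
```

Rise is now 20.6 mm. One more stroke at the same rate, then a slow straight pull.

```bash
python3 -m jog '[{"tx":0,"ty":0,"tz":-0.25,"ax":0,"ay":0,"az":0.18,"jaw":1},{"tx":0,"ty":0,"tz":-0.25,"ax":0,"ay":0,"az":0.18,"jaw":1},{"tx":0,"ty":0,"tz":-0.25,"ax":0,"ay":0,"az":0.18,"jaw":1},{"tx":0,"ty":0,"tz":-0.25,"ax":0,"ay":0,"az":0.18,"jaw":1},{"tx":0,"ty":0,"tz":-0.25,"ax":0,"ay":0,"az":0.18,"jaw":1}]'
python3 -m jog '[{"tx":0,"ty":0,"tz":-0.4,"ax":0,"ay":0,"az":0.05,"jaw":1},{"tx":0,"ty":0,"tz":-0.4,"ax":0,"ay":0,"az":0,"jaw":1},{"tx":0,"ty":0,"tz":-0.5,"ax":0,"ay":0,"az":0,"jaw":1}]'
python3 blk.py
```

```text
time_s: 24.6
eef_pos: [571.1, -24.2, 94.0]
ee_rot: [-0.001, 1.0, -0.014, -0.001]
force: [-4.0, 6.6, -1.0]
grip_width: 0.13
grip_force: 88.9
time_s: 24.98
eef_pos: [570.7, -24.9, 94.7]
ee_rot: [-0.0, 0.999, -0.036, -0.002]
force: [-3.7, 2.3, -4.4]
grip_width: 0.127
grip_force: 87.4
24.98 [570.7 -24.9  94.7] yaw -0.072 q6 1.39 F [-3.7  2.3 -4.4] T [0.51 0.95 0.01] w 0.127 gf 87.4
block top 230 58.33
plate [587.03   0.68  11.11]
before 245 58.75
```

```bash
python3 -m jog '[{"tx":0,"ty":0,"tz":-0.6,"ax":0,"ay":0,"az":0,"jaw":1},{"tx":0,"ty":0,"tz":-0.6,"ax":0,"ay":0,"az":0,"jaw":1},{"tx":0,"ty":0,"tz":-0.6,"ax":0,"ay":0,"az":0,"jaw":1}]'
python3 blk.py
```

```text
time_s: 25.4
eef_pos: [570.7, -25.1, 96.4]
ee_rot: [-0.0, 0.999, -0.036, -0.002]
force: [-4.8, 2.2, -3.8]
grip_width: 0.13
grip_force: 87.1
25.4 [570.7 -25.1  96.4] yaw -0.071 q6 1.39 F [-4.8  2.2 -3.8] T [ 0.42  1.06 -0.04] w 0.13 gf 87.1
block top 248 58.38
plate [586.25 -25.47  11.43]
before 245 58.75
```

It is loose: constant force and the block seated. I pull it clear.

```bash
python3 -m jog '[{"tx":0.3,"ty":0,"tz":-2,"ax":0,"ay":0,"az":0,"jaw":1},{"tx":0.3,"ty":0,"tz":-2,"ax":0,"ay":0,"az":0,"jaw":1},{"tx":0,"ty":0,"tz":-3,"ax":0,"ay":0,"az":0,"jaw":1},{"tx":0,"ty":0,"tz":-4,"ax":0,"ay":0,"az":0,"jaw":1},{"tx":0,"ty":0,"tz":-8,"ax":0,"ay":0,"az":0,"jaw":1}]'
python3 -m jog '[{"tx":0,"ty":0,"tz":-20,"ax":0,"ay":0,"az":0,"jaw":1},{"tx":0,"ty":0,"tz":-20,"ax":0,"ay":0,"az":0,"jaw":1},{"tx":0,"ty":0,"tz":0,"ax":0,"ay":0,"az":0,"jaw":1}]'
python3 blk.py; python3 -c "
from h import *
plan(474,334,156,step=42)
c=capture('scene');cv2.imwrite('pics/s2.png',cv2.resize(c['color'][120:320,200:440],None,fx=2.5,fy=2.5)[...,::-1])"
```

```text
time_s: 26.08
eef_pos: [572.9, -25.5, 116.6]
ee_rot: [0.0, 0.999, -0.033, 0.0]
force: [-0.5, 0.1, -1.3]
grip_width: 0.124
grip_force: 86.9
time_s: 26.45
eef_pos: [573.5, -25.5, 157.7]
ee_rot: [0.0, 0.999, -0.033, 0.002]
force: [-0.3, -0.2, -1.5]
grip_width: 0.131
grip_force: 86.9
26.45 [573.5 -25.5 157.7] yaw -0.066 q6 1.39 F [-0.3 -0.2 -1.5] T [ 0.   -0.03  0.01] w 0.131 gf 86.9
block top 241 58.5
plate [5.8725e+02 3.1000e-01 1.1780e+01]
before 245 58.75
{'tx': -13.6, 'ty': -39.1, 'tz': 0.0}
{'tx': -13.6, 'ty': -39.1, 'tz': 0.0}
{'tx': -13.6, 'ty': -39.1, 'tz': 0.0}
{'tx': -13.6, 'ty': -39.1, 'tz': 0.0}
{'tx': -13.6, 'ty': -39.1, 'tz': 0.0}
{'tx': -13.6, 'ty': -39.1, 'tz': 0.0}
{'tx': -13.6, 'ty': -39.1, 'tz': 0.0}
{'tx': -13.6, 'ty': -39.1, 'tz': 0.0}
{'tx': -13.6, 'ty': -39.1, 'tz': 0.0}
```

View pics/s2.png

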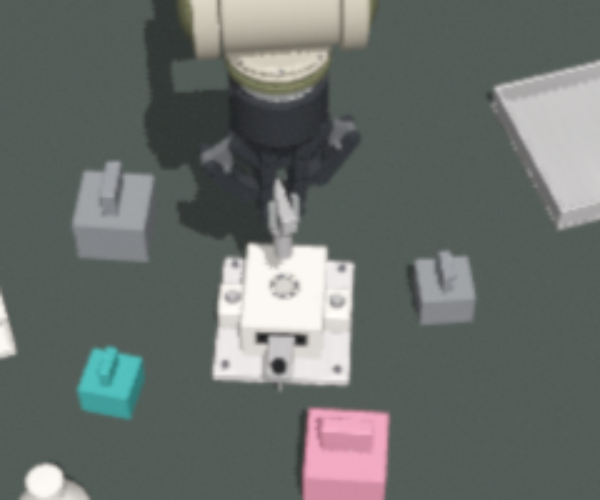

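The pin hangs in the gripper at (285,215), the bore at (284,287) is empty, the block is seated and the cover stands at (113,215). Next, over to the tray.

```bash
python3 -m jog '[{"tx":-14,"ty":-39,"tz":0,"ax":0,"ay":0,"az":0,"jaw":1},{"tx":-14,"ty":-39,"tz":0,"ax":0,"ay":0,"az":0,"jaw":1},{"tx":-14,"ty":-39,"tz":0,"ax":0,"ay":0,"az":0,"jaw":1},{"tx":-14,"ty":-39,"tz":0,"ax":0,"ay":0,"az":0,"jaw":1},{"tx":-14,"ty":-39,"tz":0,"ax":0,"ay":0,"az":0,"jaw":1}]'
python3 -m jog '[{"tx":-14,"ty":-39,"tz":0,"ax":0,"ay":0,"az":0,"jaw":1},{"tx":-14,"ty":-39,"tz":0,"ax":0,"ay":0,"az":0,"jaw":1},{"tx":-14,"ty":-39,"tz":10,"ax":0,"ay":0,"az":0,"jaw":1},{"tx":-12,"ty":-39,"tz":15,"ax":0,"ay":0,"az":0,"jaw":1},{"tx":0,"ty":0,"tz":25,"ax":0,"ay":0,"az":0,"jaw":1}]'
python3 -m jog '[{"tx":0,"ty":0,"tz":25,"ax":0,"ay":0,"az":0,"jaw":1},{"tx":0,"ty":0,"tz":20,"ax":0,"ay":0,"az":0,"jaw":1},{"tx":0,"ty":0,"tz":0,"ax":0,"ay":0,"az":0,"jaw":1}]'
python3 -c "
from h import *
st()"
```

```text
time_s: 27.18
eef_pos: [514.7, 175.1, 155.0]
ee_rot: [0.0, 0.999, -0.033, -0.001]
force: [0.3, 0.2, -2.2]
grip_width: 0.131
grip_force: 86.8
time_s: 27.8
eef_pos: [470.8, 335.4, 104.8]
ee_rot: [-0.0, 1.0, -0.031, 0.0]
force: [0.0, 0.2, -1.4]
grip_width: 0.127
grip_force: 86.8
time_s: 28.18
eef_pos: [470.7, 332.6, 58.9]
ee_rot: [0.001, 0.999, -0.033, -0.002]
force: [-0.4, -0.6, -1.4]
grip_width: 0.132
grip_force: 86.8
28.18 [470.7 332.6  58.9] yaw -0.066 q6 2.05 F [-0.4 -0.6 -1.4] T [0.01 0.02 0.01] w 0.132 gf 86.8
```

```bash
python3 -m jog '[{"tx":0,"ty":0,"tz":5,"ax":0,"ay":0,"az":0,"jaw":1},{"tx":0,"ty":0,"tz":3,"ax":0,"ay":0,"az":0,"jaw":1},{"tx":0,"ty":0,"tz":0,"ax":0,"ay":0,"az":0,"jaw":1}]'
python3 -m jog '[{"tx":0,"ty":0,"tz":1,"ax":0,"ay":0,"az":0,"jaw":1},{"tx":0,"ty":0,"tz":0,"ax":0,"ay":0,"az":0,"jaw":1}]'
python3 -m jog '[{"tx":0,"ty":0,"tz":1,"ax":0,"ay":0,"az":0,"jaw":1},{"tx":0,"ty":0,"tz":0,"ax":0,"ay":0,"az":0,"jaw":1}]'
```

```text
time_s: 28.55
eef_pos: [471.9, 333.2, 53.1]
ee_rot: [-0.0, 0.999, -0.033, 0.0]
force: [0.0, 0.3, -0.9]
grip_width: 0.129
grip_force: 86.8
time_s: 28.8
eef_pos: [471.9, 333.2, 52.0]
ee_rot: [-0.0, 0.999, -0.033, 0.0]
force: [-0.1, 0.0, -2.9]
grip_width: 0.128
grip_force: 86.8
time_s: 29.05
eef_pos: [471.8, 333.2, 50.9]
ee_rot: [0.0, 0.999, -0.033, -0.0]
force: [-0.4, 0.4, -1.9]
grip_width: 0.128
grip_force: 86.8
```

```bash
python3 -m jog '[{"tx":0,"ty":0,"tz":1,"ax":0,"ay":0,"az":0,"jaw":1},{"tx":0,"ty":0,"tz":0,"ax":0,"ay":0,"az":0,"jaw":1}]'
python3 -m jog '[{"tx":0,"ty":0,"tz":1,"ax":0,"ay":0,"az":0,"jaw":1},{"tx":0,"ty":0,"tz":0,"ax":0,"ay":0,"az":0,"jaw":1}]'
python3 -m jog '[{"tx":0,"ty":0,"tz":0.7,"ax":0,"ay":0,"az":0,"jaw":1},{"tx":0,"ty":0,"tz":0,"ax":0,"ay":0,"az":0,"jaw":1}]'
```

```text
time_s: 29.3
eef_pos: [471.8, 333.2, 49.8]
ee_rot: [0.0, 0.999, -0.033, -0.0]
force: [0.3, -0.7, -1.9]
grip_width: 0.13
grip_force: 86.8
time_s: 29.55
eef_pos: [471.8, 333.1, 48.8]
ee_rot: [0.0, 0.999, -0.033, -0.0]
force: [-0.0, 0.9, -1.3]
grip_width: 0.132
grip_force: 86.8
time_s: 29.8
eef_pos: [472.0, 333.2, 48.5]
ee_rot: [-0.0, 0.999, -0.033, 0.0]
force: [-0.4, -0.3, 2.2]
grip_width: 0.129
grip_force: 87.2
```

```bash
python3 -m jog '[{"tx":0,"ty":0,"tz":0,"ax":0,"ay":0,"az":0,"jaw":0.4},{"tx":0,"ty":0,"tz":0,"ax":0,"ay":0,"az":0,"jaw":-0.2},{"tx":0,"ty":0,"tz":0,"ax":0,"ay":0,"az":0,"jaw":-0.2},{"tx":0,"ty":0,"tz":-15,"ax":0,"ay":0,"az":0,"jaw":-0.2},{"tx":0,"ty":0,"tz":-50,"ax":0,"ay":0,"az":0,"jaw":-0.2}]'
python3 -m jog '[{"tx":0,"ty":0,"tz":-60,"ax":0,"ay":0,"az":0,"jaw":-0.2},{"tx":0,"ty":40,"tz":-60,"ax":0,"ay":0,"az":0,"jaw":-0.2},{"tx":-20,"ty":50,"tz":0,"ax":0,"ay":0,"az":0,"jaw":-0.2},{"tx":-20,"ty":50,"tz":0,"ax":0,"ay":0,"az":0,"jaw":-0.2},{"tx":0,"ty":0,"tz":0,"ax":0,"ay":0,"az":0,"jaw":-0.2}]'
python3 blk.py; python3 -c "
from h import *
c=capture('scene');cv2.imwrite('pics/end.png',cv2.resize(c['color'][110:380,100:500],None,fx=1.9,fy=1.9)[...,::-1])
P=cloud(c).reshape(-1,3)
K=P[(abs(P[:,0]-473)<60)&(abs(P[:,1]-334)<60)&(P[:,2]>8)&(P[:,2]<100)];print(len(K),K.min(0).round(),K.max(0).round())"
```

```text
time_s: 30.42
eef_pos: [470.8, 332.7, 112.9]
ee_rot: [0.001, 0.999, -0.033, -0.002]
force: [0.3, -0.2, 0.9]
grip_width: 0.597
grip_force: 0.0
time_s: 31.05
eef_pos: [422.2, 199.6, 226.5]
ee_rot: [-0.0, 0.999, -0.034, 0.001]
force: [0.2, 0.3, -0.1]
grip_width: 0.6
grip_force: 0.0
31.05 [422.2 199.6 226.5] yaw -0.068 q6 1.83 F [ 0.2  0.3 -0.1] T [0.03 0.05 0.01] w 0.6 gf 0.0
block top 244 58.6
plate [586.78   1.    11.01]
before 245 58.75
239 [416. 276.   8.] [531. 389.  75.]
```

View pics/end.png

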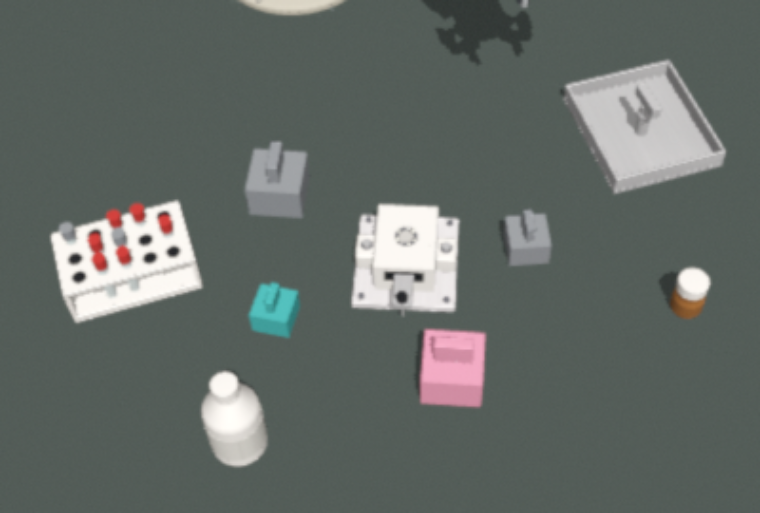

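The pin stands in the tray at (640,110), the cover stands upright on the bench at (277,180), the block is seated at (405,245), and the bystanders are undisturbed.

```bash
python3 -c "
from rig import finish_job
print(finish_job())"
```

```text
the job is handed in; nothing more can be done
None
```

The job is handed in at about 31 s of the 72 s allowed: the cover stands upright on the bench, the pin was twisted out and stands in the steel tray, the block is still seated, and the rack, bottle and vial are undisturbed.

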